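# Fish the fermenting weight out of the jar

## Robot

A 6-joint arm with a two-finger parallel gripper is mounted at the origin on the work surface. World frame = base frame: x ahead of the robot, y to its left, z up, the work surface at z = 0. Lengths are in m, angles in rad, forces in N, time in s.
With the tool pointing down it reaches from about 0.375 to 0.9 m from the base axis. Payload 3.1 kg.
Tool frame: the origin (TCP) lies midway between the tips of the shut fingers; the grasp point (between the pads) lies 19 mm behind it (manip.grasp_offset is the distance from the TCP to the grasp point, in m); z points along the fingers, y is the line along which they close (so a half turn about z gives the same grasp; the last joint's range is limited). The gripper opens to 85 mm and grips with 20 to 120 N. Pads are 22 mm wide; open, the fingers measure 114 mm over their backs; the gripper's body (76 mm by 85 mm) begins 54 mm behind the grasp point. The pads swing forward as they close: fully open they stand 13 mm farther back than shut.
Start: joints at [-1.389, 0.527, 1.433, -0, 1.181, -0.178], TCP at [0.221, -0.585, 0.231] pointing down, gripper open.
Joint ranges: [-3.08, 3.08], [-0.75, 2.2], [0.22, 2.44], [-1.43, 4.57], [0, 2.65], [-2.85, 2.85]. Speed limits (rad/s): [2.79, 2.79, 3.14, 3.14, 3.14, 3.14].

## Interface

Orientations are given as a unit quaternion [x, y, z, w].
In Python, from station import sensors, cams, order, manip gives the robot as it stands.
- The arm moves only by the tool move_arm, never from a script. Its argument "targets" is a list of rows, each an object of numbers: "dx", "dy", "dz": the shift along the world's x, y, z normalised to -1 to 1, where 1 is 25 mm; "rx", "ry", "rz": the turn, a rotation vector about the world's x, y, z normalised to -1 to 1, where 1 is 30 degrees. A call has exactly 10 rows; each row shifts and turns the commanded pose from where the row before left it; what a row does not reach is not made up. A row lasts 1/8 s, in which the tool goes at most 62.5 mm and 10.7 degrees, less where a joint would pass 70% of its speed; a pose out of reach is approached as far as the arm can. A call with a number of a shift or a turn outside -1 to 1 is refused whole. A call with a gripper value outside its range is refused whole. "claw" is the opening in per cent of the stroke, from 0 (shut) to 100 (fully open), set as the call begins (left out, the last holds). The fingers move at their own pace and stop on an object; "newtons" is the grip in N (left out, the last holds). Time passes only in rows, so rows that do not move let the fingers close, or fill a call up. It gives the time, the measured TCP pose, the force, the opening and the grip force at its end, in the units of the state.
- sensors.sense(): the state, without advancing time (a new reading comes with each control period).
- cams.snapshot(name): name is "scene" or "top" or "wrist"; returns the picture (420x560x3 uint8, red, green, blue); there is no depth.
- cams.camera_model(name): a dict with "fx", "fy", "cx", "cy" (pixels), "extrinsics" (4x4, takes a point from world to camera coordinates). Camera axes: x right, y down, z forward; pixel columns grow to the right and rows downward; lengths in m; the calibration is good to about 2 mm. The wrist camera is an equidistant fisheye: a pixel r from the principal point sees the ray r / f radians off the axis. A picture is of the moment at which its call begins: read the wrist's pose just before it. camera_model takes no time and is no camera call; for the wrist camera it gives the pose at the moment of the call.
- order.sign_off(): hands the job in; it is judged then, once.
The state is a dict: "t": time; "q": joint angles; "qd": joint speeds; "tau": joint torques, N m; "tcp_pos": TCP position; "tool_rot": TCP orientation; "force": force on the tool from outside, world axes, zero at the start; "ft_torque": the same for the moment, N m; "finger_gap": opening from 0.0 (shut) to 1.0 (fully open); "gripper_force": force on a finger pad.
Only numpy, scipy, OpenCV 4.12 (cv2) and the standard library are available. Lean on these libraries where they do the work, as an engineer would, in place of code of your own. Each camera call takes 0.05 s, during which the arm holds its last target. There are 200 camera calls.

## Task

Take the hook from its stand and, with it, catch the wire loop of the stoneware weight lying at the bottom of the deep glass jar, draw the weight out and set it down gently, loop up, wholly on the round cork board. Then hang the hook back in the slot of its stand. Feel your way: never press or pull hard on the weight or the glass jar, do not let the weight drop, and leave the other jars and the loose screw band alone.

Things in the scene. Friction and masses are not known exactly. Their poses are not given: they have to be found in the camera images.
- hook_grip (a point): Hook tool (0.18 kg), hanging upright in its stand at the start: this point is the centre of its wooden handle, on the tool's axis. Handle 16 x 16 mm square, 64 mm tall. Axes: z up the tool, x the way the hook's toe points, x and y square to the handle's flats. Below the handle is a 34 x 34 x 6 mm steel flange, 32 to 38 mm below this point.
- hook: Same tool; origin on its axis at the flange's underside, by which it hangs. Below: a sleeve 10 mm in diameter, 30 mm long, then a 5 mm rod ending in a J toe to +x: reach 19 mm from the axis, 5 mm thick, tip turned up 3 mm (8 mm high in all). The rod telescopes: toe's underside 107 to 139 mm below the origin, amount unknown, to be felt. Friction holds the rod up to about 25 N.
- stand_slot (a point): Middle of the slot in the fork of the hook stand, on the fork's top face, where the hook's axis passes and on which its flange rests. The slot runs along the stand's x, is 16 mm wide and open to the stand's -x (towards the robot), 28 mm from this point. The fork is 8 mm thick, 60 mm wide.
- stand: Fixed wooden hook stand, 175 mm tall; origin on the table below the slot's middle. A post carries the fork 57 to 75 mm to +x of the origin. The hook lifts straight up out of it, toe along the slot; it goes back down the same way, or with its sleeve brought in along the slot from -x and lowered.
- jar_mouth (a point): Centre of the rim of the open glass jar, 132 mm above the table. Bore 78 mm in diameter at the mouth (top 20 mm), widening to 84 to 86 mm below. The inside floor is 116 mm below this point.
- jar: The fixed upright glass jar on its wooden foot; origin at the centre of the foot's underside. Outside diameter 94 mm; foot 124 mm in diameter, 10 mm high.
- weight: Loose stoneware disc lying flat on the jar's floor: 66 mm in diameter, 22 mm thick, 0.2 to 0.33 kg, origin at the centre of its underside, z up. A 5 mm steel wire loop stands on its top in its yz plane, 34 to 38 mm wide, gently arched: underside of its crown 34 mm, top 39 mm above the origin (opening 12 mm high in the middle, 8.5 mm at the sides). A hook's toe enters along x, either way.
- board_top (a point): Centre of the top face of the round cork board.
- board: The fixed round cork board, 140 mm in diameter, 12 mm thick; origin at the centre of its underside.
- jar_beet: Bystander: closed full jar with a steel lid, 72 mm in diameter, 120 mm tall; the origin is the centre of its underside.
- jar_squash: Bystander: another such jar, the same size; origin at the centre of its underside.
- band: Bystander: loose metal screw band lying flat on the table, 90 mm in diameter, 16 mm high; origin at the centre of its underside.
Things that resemble listed ones, but are neither listed nor needed, are in the scene too. What is meant by the stand is not purple, and is the smaller of those in its own colour. Of the things shaped like the weight, the white one is meant.

How it is judged:
By the outcome, as a careful person would: the job done as asked, in the order asked, and still so for the second after the job is handed in, with the robot touching nothing.
It also fails if it takes over 72 s, if anything falls off the work surface, if the arm or the gripper's body presses on something with over 40 N, if the wrist force passes 120 N, or if a joint passes its speed limit or range.

## Working session

There is one attempt and no reset: what is moved stays moved. The work goes in short steps, Python scripts to look and compute and a tool call to move; the robot and the scene stay as the last step left them, time stands still between calls to the robot, and variables do not carry over. Pictures are saved under pics/ and viewed, at most 10 in all, crops included, and the job is handed in when it is done.

Besides the shell and the picture viewer there is one more tool, called after "Emit:" in YAML: its name, and indented under it one key for each argument. move_arm: Moves the arm, as the interface text tells. Scaled input: -1 to 1 covers 25 mm each way for a shift and 30 degrees each way for a turn. Its arguments: {"type":"object","properties":{"targets":{"type":"array"},"claw":{"type":"number"},"newtons":{"type":"number"}},"required":["targets"]}

```bash
ls; mkdir -p pics
python3 - <<'E'
from station import sensors, cams, order, manip
import cv2,numpy as np
s=sensors.sense();print({k:s[k] for k in('t','tcp_pos','tool_rot','force','finger_gap')},manip.grasp_offset)
for n in('scene','top','wrist'):
    m=cams.camera_model(n);print(n,m)
    cv2.imwrite(f'pics/{n}0.png',cams.snapshot(n)[:,:,::-1])
E
```

```text
pics
{'t': 0.0, 'tcp_pos': array([ 0.22054661, -0.58402379,  0.23034926]), 'tool_rot': array([ 9.83770266e-01,  1.79429352e-01, -1.05592331e-05, -1.08269972e-03]), 'force': array([-0.33638971,  0.44790805,  0.66647327]), 'finger_gap': 0.9984579275674643} 0.0187
scene {'fx': 505.9744284643329, 'fy': 505.9744284643329, 'cx': 278.8289285389883, 'cy': 208.402616175506, 'extrinsics': array([[-0.03983942,  0.99906132, -0.01700871,  0.0750333 ],
       [ 0.73767682,  0.017926  , -0.67491597, -0.26554173],
       [-0.67397754, -0.03943519, -0.73769854,  1.6974612 ],
       [ 0.        ,  0.        ,  0.        ,  1.        ]])}
top {'fx': 462.93133683442073, 'fy': 462.93133683442073, 'cx': 281.9082380214535, 'cy': 209.37485742279182, 'extrinsics': array([[ 2.22662322e-02, -9.99752076e-01, -2.43235913e-05,
        -8.55677572e-02],
       [-9.95824604e-01, -2.21766060e-02, -8.85525632e-02,
         5.14956516e-01],
       [ 8.85300695e-02,  1.99595396e-03, -9.96071505e-01,
         1.04101558e+00],
       [ 0.00000000e+00,  0.00000000e+00,  0.00000000e+00,
         1.00000000e+00]])}
wrist {'fx': 325.19226210127806, 'fy': 325.19226210127806, 'cx': 272.67956431403235, 'cy': 202.73271238446281, 'extrinsics': array([[ 0.35236939, -0.93585672, -0.00283024, -0.62493146],
       [-0.88543747, -0.33436173,  0.32280447, -0.03992242],
       [-0.30304505, -0.11124041, -0.94646144,  0.38219986],
       [ 0.        ,  0.        ,  0.        ,  1.        ]])}
```

View pics/scene0.png

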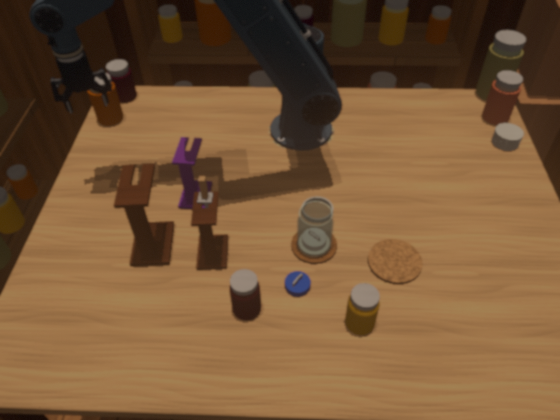

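View pics/top0.png

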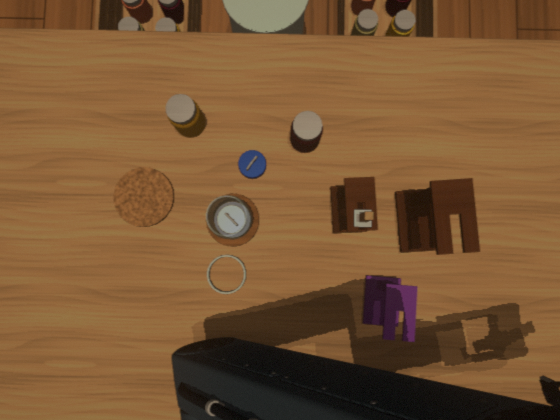

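The smaller brown stand holding the hook is at top (355,205). The jar with the white weight is at (231,218), the cork board at (143,197) and the band at (226,274). Next I'll take enlarged crops.

Run:
```python
import cv2,numpy as np
t=cv2.imread('pics/top0.png');s=cv2.imread('pics/scene0.png')
def c(im,x,y,w,h,W,H):return cv2.resize(im[y:y+h,x:x+w],(W,H),interpolation=cv2.INTER_CUBIC)
a=np.hstack([c(t,325,170,60,70,300,350)*1,c(t,195,180,70,70,350,350)])
a=cv2.convertScaleAbs(a,alpha=1.6)
b=np.hstack([c(s,185,165,50,50,240,240),c(s,285,190,60,75,192,240)]);b=cv2.convertScaleAbs(b,alpha=1.5)
o=np.zeros((590,650,3),np.uint8);o[:350]=a;o[350:,:432]=b
cv2.imwrite('pics/c1.png',o)
```

```text
(no output)
```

View pics/c1.png

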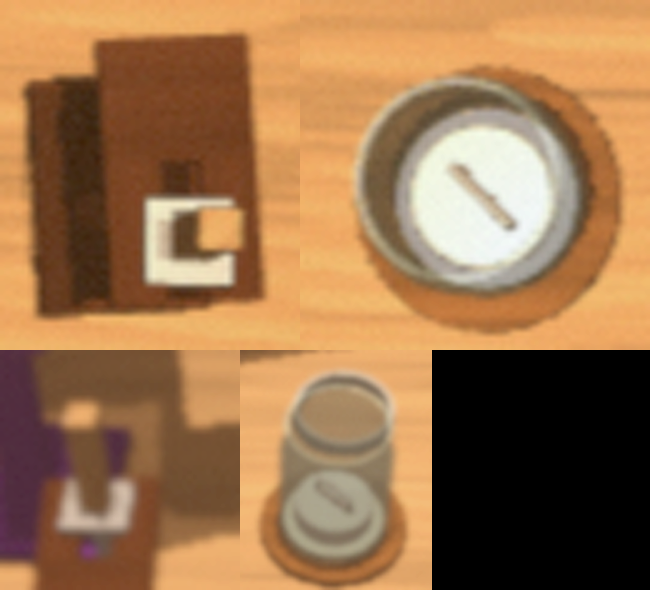

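The crops show the flange with the slot opening towards the robot, the handle top at crop (220,230), and the loop running diagonally from (452,167) to (512,226). Now I'll compute positions.

```bash
cat > h.py <<'E'
from station import sensors, cams, order, manip
import cv2,numpy as np
from scipy.spatial.transform import Rotation as R
def ray(n,uv,m=None):
    m=m or cams.camera_model(n);E=m['extrinsics'];uv=np.atleast_2d(uv).astype(float)
    p=(uv-[m['cx'],m['cy']])/[m['fx'],m['fy']]
    if n=='wrist':
        r=np.linalg.norm(p,axis=1,keepdims=True)+1e-9
        d=np.hstack([p/r*np.sin(r),np.cos(r)])
    else: d=np.hstack([p,np.ones((len(p),1))])
    return -E[:3,:3].T@E[:3,3], d@E[:3,:3]
def onz(n,uv,z,m=None):
    o,d=ray(n,uv,m);return o+d*((z-o[2])/d[:,2])[:,None]
def two(a,ua,b,ub):
    oa,da=ray(a,ua);ob,db=ray(b,ub);A=np.stack([da[0],-db[0]],1)
    t=np.linalg.lstsq(A,ob-oa,rcond=None)[0];P=oa+t[0]*da[0];Q=ob+t[1]*db[0];return (P+Q)/2,np.linalg.norm(P-Q)
E
cat > a.py <<'E'
from h import *
np.set_printoptions(precision=4,suppress=True)
L=lambda c,x0,y0,s=5:[((x+.5)/s-.5+x0,(y+.5)/s-.5+y0) for x,y in c]
print('fork',onz('top',L([(95,40),(247,35),(263,297),(110,307)],325,170),.175))
f=onz('top',L([(145,198),(235,197),(236,285),(147,287)],325,170),.181);print('flange',f,f.mean(0))
f=onz('top',L([(196,207),(240,207),(242,250),(198,252)],325,170),.245);print('handletop',f,f.mean(0))
# jar: rim ellipse outer and foot
w=onz('top',L([(452-300,167),(512-300,226)],195,180),.012+.01+.039-.006);print('loop',w,w.mean(0))
d=w[1]-w[0];print(np.degrees(np.arctan2(d[1],d[0])))
im=cv2.imread('pics/top0.png');hsv=cv2.cvtColor(im,cv2.COLOR_BGR2HSV)
print(onz('top',[(231,218)],.132))
# foot: outer circle z=.010 pts
f=onz('top',L([(490-300,67),(570-300,98),(618-300,190),(580-300,300),(490-300,332),(400-300,295)],195,180),.010)
def circ(p):
    A=np.c_[2*p[:,:2],np.ones(len(p))];s=np.linalg.lstsq(A,(p[:,:2]**2).sum(1),rcond=None)[0];return s[:2],np.sqrt(s[2]+s[:2]@s[:2])
print('foot',circ(f))
r=onz('top',L([(455-300,78),(357-300,180),(385-300,255),(470-300,292),(535-300,105)],195,180),.132);print('rim',circ(r))
w=onz('top',L([(485-300,125),(412-300,195),(555-300,195),(483-300,268)],195,180),.016+.022);print('weighttop',circ(w))
E
python3 a.py
python3 - <<'E'
import sys;sys.path.insert(0,'.')
from h import *
s=sensors.sense();m=cams.camera_model('wrist');E=m['extrinsics'];c=-E[:3,:3].T@E[:3,3]
Rt=R.from_quat(s['tool_rot']).as_matrix();print('cam in tool',Rt.T@(c-s['tcp_pos']),'axis',Rt.T@E[2,:3]);print(Rt)
im=cv2.imread('pics/top0.png');hsv=cv2.cvtColor(im,cv2.COLOR_BGR2HSV)
print(hsv[197,143],hsv[197,90],hsv[190,150])
# board by texture threshold
for x,y in [(114,197),(174,197),(143,167),(143,227)]:print(onz('top',[(x,y)],.012))
E
```

```text
fork [[ 0.5691 -0.1951  0.175 ]
 [ 0.5724 -0.2553  0.175 ]
 [ 0.4687 -0.262   0.175 ]
 [ 0.4635 -0.2021  0.175 ]]
flange [[ 0.5061 -0.2145  0.181 ]
 [ 0.5073 -0.2497  0.181 ]
 [ 0.4729 -0.2503  0.181 ]
 [ 0.4713 -0.2156  0.181 ]] [ 0.4894 -0.2325  0.181 ]
handletop [[ 0.4973 -0.2232  0.245 ]
 [ 0.4977 -0.2392  0.245 ]
 [ 0.4821 -0.24    0.245 ]
 [ 0.481  -0.2241  0.245 ]] [ 0.4895 -0.2316  0.245 ]
loop [[0.503  0.0524 0.055 ]
 [0.4773 0.0248 0.055 ]] [0.4901 0.0386 0.055 ]
-133.0295004141363
[[0.4869 0.03   0.132 ]]
foot (array([0.4914, 0.04  ]), np.float64(0.06103919796058956))
rim (array([0.4899, 0.0375]), np.float64(0.04400030737818689))
weighttop (array([0.4913, 0.0398]), np.float64(0.032372175450060825))
cam in tool [ 0.08506859  0.0014087  -0.14237546] axis [-0.32311595 -0.00115209  0.94635868]
[[ 9.35616265e-01  3.53018582e-01 -2.93106643e-04]
 [ 3.53018593e-01 -9.35614994e-01  1.56731494e-03]
 [ 2.79056328e-04 -1.56987745e-03 -9.99998729e-01]]
[ 14 161 136] [ 14 146 148] [ 14 164 129]
[[0.5379029  0.31723744 0.012     ]]
[[0.54101155 0.1776415  0.012     ]]
[[0.61001127 0.25321662 0.012     ]]
[[0.46961038 0.24635493 0.012     ]]
```

Hook axis is about (0.489,-0.232), stand yaw about 3.6°, jar centre about (0.491,0.039), and the loop plane lies at 47° in world. I'll go above the hook.

Emit:
move_arm:
  targets:
    - {"dz":1,"dy":0.5}
    - {"dz":1,"dx":0.5,"dy":0.5,"rz":0.35}
    - {"dz":1,"dx":0.8,"dy":1,"rz":0.35}
    - {"dz":1,"dx":0.8,"dy":1,"rz":0.35}
    - {"dx":0.8,"dy":1,"rz":0.35}
    - {"dx":0.8,"dy":1,"rz":0.35}
    - {"dx":0.8,"dy":1,"rz":0.35}
    - {"dx":0.8,"dy":1,"rz":0.35}
    - {"dx":0.8,"dy":1}
    - {"dx":0.8,"dy":1}
  claw: 70
  newtons: 80

```text
schema error: expected keys dx, dy, dz, rx, ry, rz
```

Emit:
move_arm:
  targets:
    - {"dx":0,"dy":0.5,"dz":1,"rx":0,"ry":0,"rz":0}
    - {"dx":0.5,"dy":0.5,"dz":1,"rx":0,"ry":0,"rz":0.35}
    - {"dx":0.8,"dy":1,"dz":1,"rx":0,"ry":0,"rz":0.35}
    - {"dx":0.8,"dy":1,"dz":1,"rx":0,"ry":0,"rz":0.35}
    - {"dx":0.8,"dy":1,"dz":0,"rx":0,"ry":0,"rz":0.35}
    - {"dx":0.8,"dy":1,"dz":0,"rx":0,"ry":0,"rz":0.35}
    - {"dx":0.8,"dy":1,"dz":0,"rx":0,"ry":0,"rz":0.35}
    - {"dx":0.8,"dy":1,"dz":0,"rx":0,"ry":0,"rz":0.35}
    - {"dx":0.8,"dy":1,"dz":0,"rx":0,"ry":0,"rz":0}
    - {"dx":0.8,"dy":1,"dz":0,"rx":0,"ry":0,"rz":0}
  claw: 70
  newtons: 80

```text
t: 1.4
tcp_pos: [0.3936, -0.3586, 0.331]
tool_rot: [0.681, 0.732, 0.0, -0.0]
force: [0.8, 0.0, 0.2]
finger_gap: 0.697
gripper_force: 0.0
```

Emit:
move_arm:
  targets:
    - {"dx":0.64,"dy":0.84,"dz":0,"rx":0,"ry":0,"rz":0}
    - {"dx":0.64,"dy":0.84,"dz":0,"rx":0,"ry":0,"rz":0}
    - {"dx":0.64,"dy":0.84,"dz":0,"rx":0,"ry":0,"rz":0}
    - {"dx":0.64,"dy":0.84,"dz":0,"rx":0,"ry":0,"rz":0}
    - {"dx":0.64,"dy":0.84,"dz":0,"rx":0,"ry":0,"rz":0}
    - {"dx":0.64,"dy":0.84,"dz":0,"rx":0,"ry":0,"rz":0}
    - {"dx":0,"dy":0,"dz":0,"rx":0,"ry":0,"rz":0}
    - {"dx":0,"dy":0,"dz":0,"rx":0,"ry":0,"rz":0}
    - {"dx":0,"dy":0,"dz":0,"rx":0,"ry":0,"rz":0}
    - {"dx":0,"dy":0,"dz":0,"rx":0,"ry":0,"rz":0}

```text
t: 2.65
tcp_pos: [0.4888, -0.2344, 0.3313]
tool_rot: [0.681, 0.732, -0.0, -0.0]
force: [-0.5, -0.4, -1.2]
finger_gap: 0.695
gripper_force: 0.0
```

Run:
```python
from h import *
im=cams.snapshot('wrist')[:,:,::-1];cv2.imwrite('pics/w1.png',im)
np.save('w1.npy',cams.camera_model('wrist'),allow_pickle=True)
print(sensors.sense()['tcp_pos'])
cv2.imwrite('pics/w1v.png',im)
```

```text
[ 0.48883259 -0.23428094  0.33132668]
```

View pics/w1v.png

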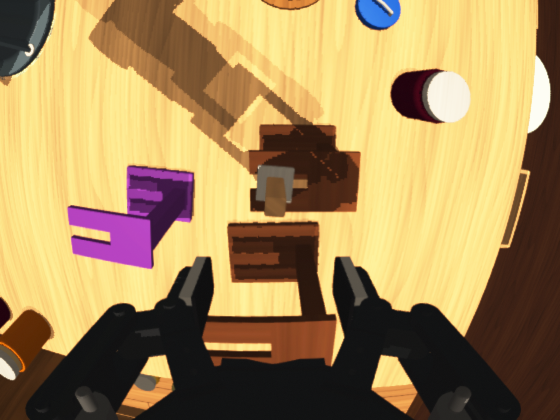

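The wrist view shows the flange around (275,183) and the handle top around (275,210).

Run:
```python
from h import *
np.set_printoptions(precision=4,suppress=True)
m=np.load('w1.npy',allow_pickle=True).item()
f=onz('wrist',[(258,167),(294,168),(292,201),(257,202)],.181,m);print(f,f.mean(0))
print(onz('wrist',[(275.5,210)],.245,m), onz('wrist',[(250,152),(250,212),(357,152),(357,210)],.175,m))
im=cv2.imread('pics/w1.png')[135:225,235:365];cv2.imwrite('pics/w1c.png',cv2.convertScaleAbs(cv2.resize(im,(780,540),interpolation=cv2.INTER_CUBIC),alpha=1.5))
```

```text
[[ 0.4761 -0.2176  0.181 ]
 [ 0.5092 -0.2162  0.181 ]
 [ 0.5102 -0.2483  0.181 ]
 [ 0.4771 -0.2517  0.181 ]] [ 0.4932 -0.2335  0.181 ]
[[ 0.493  -0.2352  0.245 ]] [[ 0.4676 -0.2052  0.175 ]
 [ 0.4706 -0.2646  0.175 ]
 [ 0.5684 -0.197   0.175 ]
 [ 0.5769 -0.2551  0.175 ]]
```

View pics/w1c.png

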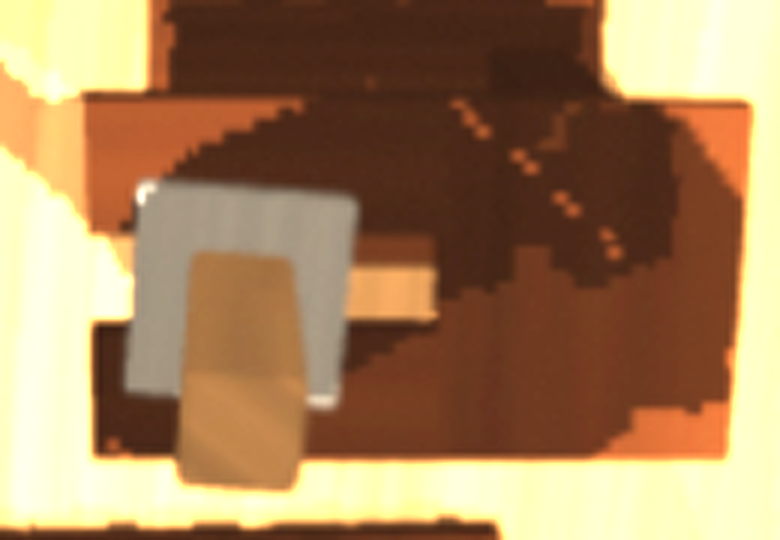

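Run:
```python
from h import *
np.set_printoptions(precision=4,suppress=True)
m=np.load('w1.npy',allow_pickle=True).item()
L=lambda c:[((x+.5)/6-.5+235,(y+.5)/6-.5+135) for x,y in c]
for n,c,z in [('flange',[(140,182),(357,196),(335,407),(126,392)],.181),('handle',[(184,370),(304,377),(297,488),(178,480)],.245),('fork',[(87,93),(750,103),(727,457),(95,455)],.175),('slot',[(436,235),(436,322)],.175)]:
    p=onz('wrist',L(c),z,m);print(n,p[:,:2].tolist(),p.mean(0))
    if len(p)==4:
        a=p[1]-p[0]+p[2]-p[3];b=p[0]-p[3]+p[1]-p[2];print(np.degrees(np.arctan2(a[1],a[0])),np.degrees(np.arctan2(-b[0],b[1])),np.linalg.norm(a)/2,np.linalg.norm(b)/2)
```

```text
flange [[0.47588330875198415, -0.21569199794522353], [0.5092527551632833, -0.21549904027759087], [0.5088427946089402, -0.2498488708225582], [0.47564452484937736, -0.24969989296494371]] [ 0.4924 -0.2327  0.181 ]
0.0378540421114439 -0.5437454678719793 0.03328386534955086 0.03418040196423806
handle [[0.48464479244725517, -0.22494780924690844], [0.499450464061489, -0.2247998781413138], [0.499799920300136, -0.23946963582539582], [0.4848139858957375, -0.2394550781763886]] [ 0.4922 -0.2322  0.245 ]
0.256504637726039 1.018380286802259 0.014895952282821104 0.014590817998886113
fork [[0.4666404810945235, -0.20341909909151545], [0.5709147688254347, -0.19648356851463525], [0.5757178196966003, -0.25595744377473106], [0.4709763902550316, -0.2628899983198306]] [ 0.5211 -0.2297  0.175 ]
3.7959816764997587 4.3936111285716795 0.10473764104904762 0.05964767382002309
slot [[0.5227954054215594, -0.222130539072978], [0.524240373469969, -0.23639347750591166]] [ 0.5235 -0.2293  0.175 ]
```

Emit:
move_arm:
  targets:
    - {"dx":0.1,"dy":0.08,"dz":0,"rx":0,"ry":0,"rz":-0.13}
    - {"dx":0,"dy":0,"dz":-0.8,"rx":0,"ry":0,"rz":0}
    - {"dx":0,"dy":0,"dz":-0.8,"rx":0,"ry":0,"rz":0}
    - {"dx":0,"dy":0,"dz":-0.8,"rx":0,"ry":0,"rz":0}
    - {"dx":0,"dy":0,"dz":-0.8,"rx":0,"ry":0,"rz":0}
    - {"dx":0,"dy":0,"dz":-0.8,"rx":0,"ry":0,"rz":0}
    - {"dx":0,"dy":0,"dz":-0.8,"rx":0,"ry":0,"rz":0}
    - {"dx":0,"dy":0,"dz":-0.7,"rx":0,"ry":0,"rz":0}
    - {"dx":0,"dy":0,"dz":0,"rx":0,"ry":0,"rz":0}
    - {"dx":0,"dy":0,"dz":0,"rx":0,"ry":0,"rz":0}

```text
t: 3.95
tcp_pos: [0.492, -0.2322, 0.1944]
tool_rot: [0.706, 0.709, 0.0, 0.001]
force: [0.5, -0.0, -0.2]
finger_gap: 0.702
gripper_force: 0.0
```

Emit:
move_arm:
  targets:
    - {"dx":0,"dy":0,"dz":0,"rx":0,"ry":0,"rz":0}
    - {"dx":0,"dy":0,"dz":0,"rx":0,"ry":0,"rz":0}
    - {"dx":0,"dy":0,"dz":0,"rx":0,"ry":0,"rz":0}
    - {"dx":0,"dy":0,"dz":0,"rx":0,"ry":0,"rz":0}
    - {"dx":0,"dy":0,"dz":0,"rx":0,"ry":0,"rz":0}
    - {"dx":0,"dy":0,"dz":0,"rx":0,"ry":0,"rz":0}
    - {"dx":0,"dy":0,"dz":0,"rx":0,"ry":0,"rz":0}
    - {"dx":0,"dy":0,"dz":0,"rx":0,"ry":0,"rz":0}
    - {"dx":0,"dy":0,"dz":0,"rx":0,"ry":0,"rz":0}
    - {"dx":0,"dy":0,"dz":0,"rx":0,"ry":0,"rz":0}
  claw: 0
  newtons: 80

```text
t: 5.2
tcp_pos: [0.4917, -0.2319, 0.1944]
tool_rot: [0.705, 0.709, -0.0, 0.0]
force: [-1.5, 0.3, 5.3]
finger_gap: 0.176
gripper_force: 78.3
```

Emit:
move_arm:
  targets:
    - {"dx":0,"dy":0,"dz":0.5,"rx":0,"ry":0,"rz":0}
    - {"dx":0,"dy":0,"dz":0.9,"rx":0,"ry":0,"rz":0}
    - {"dx":0,"dy":0,"dz":0.9,"rx":0,"ry":0,"rz":0}
    - {"dx":0,"dy":0,"dz":0.9,"rx":0,"ry":0,"rz":0}
    - {"dx":0,"dy":0,"dz":0.9,"rx":0,"ry":0,"rz":0}
    - {"dx":0,"dy":0,"dz":0.9,"rx":0,"ry":0,"rz":0}
    - {"dx":0,"dy":0,"dz":0.9,"rx":0,"ry":0,"rz":0}
    - {"dx":0,"dy":0,"dz":0.5,"rx":0,"ry":0,"rz":0}
    - {"dx":0,"dy":0,"dz":0,"rx":0,"ry":0,"rz":0}
    - {"dx":0,"dy":0,"dz":0,"rx":0,"ry":0,"rz":0}

```text
t: 6.45
tcp_pos: [0.4911, -0.2313, 0.3528]
tool_rot: [0.705, 0.709, -0.0, -0.001]
force: [-0.5, -0.6, -2.1]
finger_gap: 0.179
gripper_force: 78.0
```

Run:
```python
from h import *
print(sensors.sense()['tcp_pos'],sensors.sense()['force'])
s=cams.snapshot('scene')[:,:,::-1];w=cams.snapshot('wrist')[:,:,::-1]
np.save('w2.npy',cams.camera_model('wrist'),allow_pickle=True)
cv2.imwrite('pics/s2.png',s);cv2.imwrite('pics/w2.png',w)
m=cams.camera_model('scene');p=m['extrinsics']@np.array([.492,-.232,.30,1]);u=int(p[0]/p[2]*m['fx']+m['cx']);v=int(p[1]/p[2]*m['fy']+m['cy']);print(u,v)
a=cv2.resize(s[v-40:v+80,u-40:u+40],(400,600),interpolation=cv2.INTER_CUBIC)
b=cv2.resize(w[100:400,180:380],(400,600),interpolation=cv2.INTER_CUBIC)
cv2.imwrite('pics/c2.png',np.hstack([cv2.convertScaleAbs(a,alpha=1.3),b]))
```

```text
[ 0.49114865 -0.2312855   0.35276227] [-0.49100546 -0.62533834 -2.08262059]
199 160
```

View pics/c2.png

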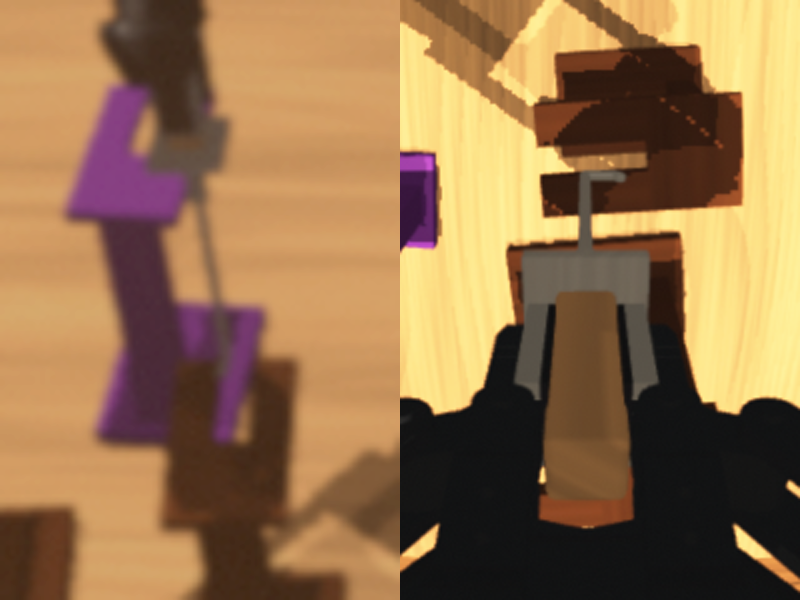

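The hook is held, and the wrist view shows its toe towards world +x, with the rod's bottom near wrist (271,188). I'll estimate its length.

Run:
```python
from h import *
m=np.load('w2.npy',allow_pickle=True).item()
for uv in [(271,187),(271,190),(273,226),(291,188)]:
    o,d=ray('wrist',[uv],m);d=d[0]
    t=(-.2313-o[1])/d[1];print(uv,o+t*d)
s=sensors.sense();print(s['q'],s['tool_rot'],s['ft_torque'])
```

```text
(271, 187) [ 0.49135836 -0.2313      0.20717681]
(271, 190) [ 0.49142446 -0.2313      0.21691093]
(273, 226) [ 0.49328513 -0.2313      0.29950891]
(291, 188) [ 0.50963629 -0.2313      0.21015191]
[-6.46152516e-01  2.93268385e-01  1.47228242e+00  4.11849077e-06
  1.37849636e+00 -6.50884356e-01] [ 7.05431595e-01  7.08776945e-01 -1.65460660e-04 -1.21605396e-03] [-0.00118884  0.01234695  0.02326413]
```

Emit:
move_arm:
  targets:
    - {"dx":0,"dy":1,"dz":0,"rx":0,"ry":0,"rz":-0.288}
    - {"dx":0,"dy":1,"dz":0,"rx":0,"ry":0,"rz":-0.288}
    - {"dx":0,"dy":1,"dz":0,"rx":0,"ry":0,"rz":-0.288}
    - {"dx":0,"dy":1,"dz":-1,"rx":0,"ry":0,"rz":-0.288}
    - {"dx":0,"dy":1,"dz":-1,"rx":0,"ry":0,"rz":-0.288}
    - {"dx":0,"dy":0.6,"dz":-1,"rx":0,"ry":0,"rz":0}
    - {"dx":0,"dy":0,"dz":-1,"rx":0,"ry":0,"rz":0}
    - {"dx":0,"dy":0,"dz":-1,"rx":0,"ry":0,"rz":0}
    - {"dx":0,"dy":0,"dz":-1,"rx":0,"ry":0,"rz":0}
    - {"dx":0,"dy":0,"dz":-1,"rx":0,"ry":0,"rz":0}

```text
t: 7.8
tcp_pos: [0.4915, -0.0916, 0.1775]
tool_rot: [0.917, 0.399, -0.0, -0.0]
force: [0.3, -0.3, -1.3]
finger_gap: 0.176
gripper_force: 78.1
```

Emit:
move_arm:
  targets:
    - {"dx":0,"dy":0,"dz":-0.3,"rx":0,"ry":0,"rz":0}
    - {"dx":0,"dy":0,"dz":-0.3,"rx":0,"ry":0,"rz":0}
    - {"dx":0,"dy":0,"dz":-0.1,"rx":0,"ry":0,"rz":0}
    - {"dx":0,"dy":0,"dz":-0.1,"rx":0,"ry":0,"rz":0}
    - {"dx":0,"dy":0,"dz":0,"rx":0,"ry":0,"rz":0}
    - {"dx":0,"dy":0,"dz":0,"rx":0,"ry":0,"rz":0}
    - {"dx":0,"dy":0,"dz":0,"rx":0,"ry":0,"rz":0}
    - {"dx":0,"dy":0,"dz":0,"rx":0,"ry":0,"rz":0}
    - {"dx":0,"dy":0,"dz":0,"rx":0,"ry":0,"rz":0}
    - {"dx":0,"dy":0,"dz":0,"rx":0,"ry":0,"rz":0}

```text
t: 9.05
tcp_pos: [0.4916, -0.0917, 0.1588]
tool_rot: [0.917, 0.399, -0.0, -0.0]
force: [0.1, 0.2, -1.3]
finger_gap: 0.174
gripper_force: 78.0
```

Run:
```python
from h import *
m=cams.camera_model('wrist');print(sensors.sense()['tcp_pos'],sensors.sense()['force'])
w=cams.snapshot('wrist')[:,:,::-1];cv2.imwrite('pics/w3.png',w);np.save('w3.npy',m,allow_pickle=True)
b=cv2.resize(w[0:300,150:550],(800,600),interpolation=cv2.INTER_CUBIC);cv2.imwrite('pics/c3.png',b)
```

```text
[ 0.49163989 -0.09170989  0.15880434] [ 0.06701592  0.20515244 -1.33428541]
```

View pics/c3.png

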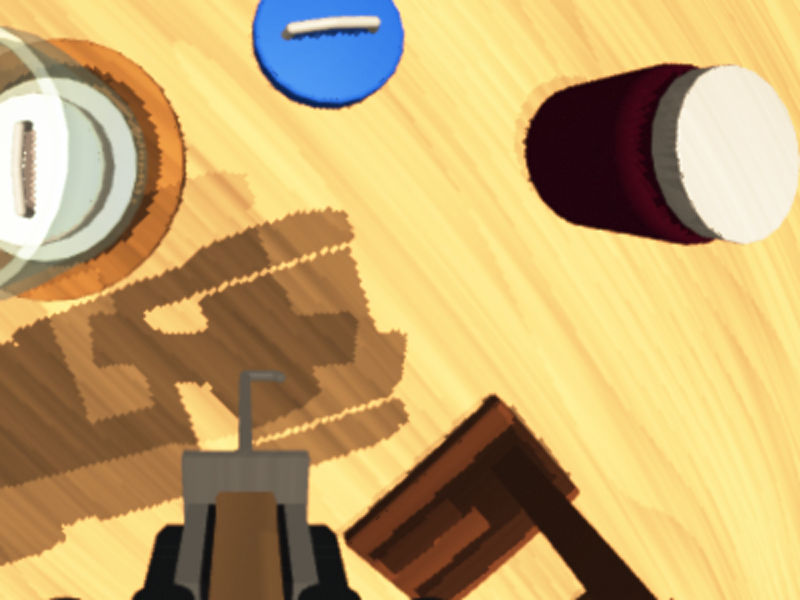

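The wrist view shows the loop in the jar as a bar from crop (24,122) to (27,215), and the hook's toe still above the table at crop (262,376). I'll compute the loop pose and continue feeling down.

Run:
```python
from h import *
np.set_printoptions(precision=4,suppress=True)
m=np.load('w3.npy',allow_pickle=True).item()
L=lambda c:[((x+.5)/2-.5+150,(y+.5)/2-.5) for x,y in c]
p=onz('wrist',L([(24,122),(27,215)]),.050,m);d=p[1]-p[0];print(p,p.mean(0),np.degrees(np.arctan2(d[1],d[0])),np.linalg.norm(d))
# blue
o=np.array(L([(246,374)]));o_,dd=ray('wrist',o,m);dd=dd[0]
t=(-.0917-o_[1])/dd[1];print(o_+t*dd)
```

```text
[[0.5085 0.0509 0.05  ]
 [0.4831 0.0233 0.05  ]] [0.4958 0.0371 0.05  ] -132.65256363296996 0.037511915625993965
[ 0.4942 -0.0917  0.0138]
```

Emit:
move_arm:
  targets:
    - {"dx":0,"dy":0,"dz":-0.1,"rx":0,"ry":0,"rz":0}
    - {"dx":0,"dy":0,"dz":-0.1,"rx":0,"ry":0,"rz":0}
    - {"dx":0,"dy":0,"dz":-0.04,"rx":0,"ry":0,"rz":0}
    - {"dx":0,"dy":0,"dz":-0.04,"rx":0,"ry":0,"rz":0}
    - {"dx":0,"dy":0,"dz":0,"rx":0,"ry":0,"rz":0}
    - {"dx":0,"dy":0,"dz":0,"rx":0,"ry":0,"rz":0}
    - {"dx":0,"dy":0,"dz":0,"rx":0,"ry":0,"rz":0}
    - {"dx":0,"dy":0,"dz":0,"rx":0,"ry":0,"rz":0}
    - {"dx":0,"dy":0,"dz":0,"rx":0,"ry":0,"rz":0}
    - {"dx":0,"dy":0,"dz":0,"rx":0,"ry":0,"rz":0}

```text
t: 10.35
tcp_pos: [0.4917, -0.0917, 0.1518]
tool_rot: [0.917, 0.399, 0.0, 0.0]
force: [-0.0, 0.1, -2.0]
finger_gap: 0.178
gripper_force: 78.0
```

Emit:
move_arm:
  targets:
    - {"dx":0,"dy":0,"dz":-0.04,"rx":0,"ry":0,"rz":0}
    - {"dx":0,"dy":0,"dz":-0.04,"rx":0,"ry":0,"rz":0}
    - {"dx":0,"dy":0,"dz":-0.04,"rx":0,"ry":0,"rz":0}
    - {"dx":0,"dy":0,"dz":0,"rx":0,"ry":0,"rz":0}
    - {"dx":0,"dy":0,"dz":0,"rx":0,"ry":0,"rz":0}
    - {"dx":0,"dy":0,"dz":0,"rx":0,"ry":0,"rz":0}
    - {"dx":0,"dy":0,"dz":0,"rx":0,"ry":0,"rz":0}
    - {"dx":0,"dy":0,"dz":0,"rx":0,"ry":0,"rz":0}
    - {"dx":0,"dy":0,"dz":0,"rx":0,"ry":0,"rz":0}
    - {"dx":0,"dy":0,"dz":0,"rx":0,"ry":0,"rz":0}

```text
t: 11.6
tcp_pos: [0.4921, -0.0918, 0.1508]
tool_rot: [0.917, 0.399, 0.001, 0.001]
force: [-2.6, 0.2, 14.6]
finger_gap: 0.174
gripper_force: 80.5
```

Emit:
move_arm:
  targets:
    - {"dx":0,"dy":0,"dz":-0.04,"rx":0,"ry":0,"rz":0}
    - {"dx":0,"dy":0,"dz":-0.04,"rx":0,"ry":0,"rz":0}
    - {"dx":0,"dy":0,"dz":0,"rx":0,"ry":0,"rz":0}
    - {"dx":0,"dy":0,"dz":0,"rx":0,"ry":0,"rz":0}
    - {"dx":0,"dy":0,"dz":0,"rx":0,"ry":0,"rz":0}
    - {"dx":0,"dy":0,"dz":0,"rx":0,"ry":0,"rz":0}
    - {"dx":0,"dy":0,"dz":0,"rx":0,"ry":0,"rz":0}
    - {"dx":0,"dy":0,"dz":0,"rx":0,"ry":0,"rz":0}
    - {"dx":0,"dy":0,"dz":0,"rx":0,"ry":0,"rz":0}
    - {"dx":0,"dy":0,"dz":0,"rx":0,"ry":0,"rz":0}

```text
t: 12.85
tcp_pos: [0.4923, -0.0918, 0.1499]
tool_rot: [0.917, 0.399, 0.001, 0.001]
force: [-3.5, 2.2, 21.7]
finger_gap: 0.178
gripper_force: 81.4
```

Emit:
move_arm:
  targets:
    - {"dx":0,"dy":0,"dz":0.1,"rx":0,"ry":0,"rz":0}
    - {"dx":0,"dy":0,"dz":0,"rx":0,"ry":0,"rz":0}
    - {"dx":0,"dy":0,"dz":0,"rx":0,"ry":0,"rz":0}
    - {"dx":0,"dy":0,"dz":0,"rx":0,"ry":0,"rz":0}
    - {"dx":0,"dy":0,"dz":0,"rx":0,"ry":0,"rz":0}
    - {"dx":0,"dy":0,"dz":0,"rx":0,"ry":0,"rz":0}
    - {"dx":0,"dy":0,"dz":0,"rx":0,"ry":0,"rz":0}
    - {"dx":0,"dy":0,"dz":0,"rx":0,"ry":0,"rz":0}
    - {"dx":0,"dy":0,"dz":0,"rx":0,"ry":0,"rz":0}
    - {"dx":0,"dy":0,"dz":0,"rx":0,"ry":0,"rz":0}

```text
t: 14.1
tcp_pos: [0.4922, -0.0919, 0.1501]
tool_rot: [0.917, 0.399, 0.0, 0.0]
force: [-1.1, 0.7, 9.4]
finger_gap: 0.176
gripper_force: 79.5
```

Contact is clear: the TCP stands 0.1503 above the toe's underside. I'll rise and go over the jar, on the approach side of the loop.

Emit:
move_arm:
  targets:
    - {"dx":0,"dy":0,"dz":1,"rx":0,"ry":0,"rz":0}
    - {"dx":0,"dy":0,"dz":1,"rx":0,"ry":0,"rz":0}
    - {"dx":0,"dy":0,"dz":1,"rx":0,"ry":0,"rz":0}
    - {"dx":0,"dy":0,"dz":1,"rx":0,"ry":0,"rz":0}
    - {"dx":-0.1,"dy":0.97,"dz":1,"rx":0,"ry":0,"rz":0}
    - {"dx":-0.12,"dy":0.97,"dz":1,"rx":0,"ry":0,"rz":0}
    - {"dx":-0.12,"dy":0.97,"dz":0,"rx":0,"ry":0,"rz":0}
    - {"dx":-0.12,"dy":0.97,"dz":0,"rx":0,"ry":0,"rz":0}
    - {"dx":-0.12,"dy":0.97,"dz":0,"rx":0,"ry":0,"rz":0}
    - {"dx":-0.12,"dy":0.97,"dz":0,"rx":0,"ry":0,"rz":0}

```text
t: 15.35
tcp_pos: [0.4737, 0.0546, 0.2986]
tool_rot: [0.917, 0.399, -0.001, -0.0]
force: [0.1, -0.0, -2.4]
finger_gap: 0.175
gripper_force: 78.6
```

Emit:
move_arm:
  targets:
    - {"dx":0,"dy":0,"dz":0,"rx":0,"ry":0,"rz":0}
    - {"dx":0,"dy":0,"dz":0,"rx":0,"ry":0,"rz":0}
    - {"dx":0,"dy":0,"dz":0,"rx":0,"ry":0,"rz":0}
    - {"dx":0,"dy":0,"dz":0,"rx":0,"ry":0,"rz":0}
    - {"dx":0,"dy":0,"dz":0,"rx":0,"ry":0,"rz":0}
    - {"dx":0,"dy":0,"dz":0,"rx":0,"ry":0,"rz":0}
    - {"dx":0,"dy":0,"dz":0,"rx":0,"ry":0,"rz":0}
    - {"dx":0,"dy":0,"dz":0,"rx":0,"ry":0,"rz":0}
    - {"dx":0,"dy":0,"dz":0,"rx":0,"ry":0,"rz":0}
    - {"dx":0,"dy":0,"dz":0,"rx":0,"ry":0,"rz":0}

```text
t: 16.6
tcp_pos: [0.4742, 0.0538, 0.2993]
tool_rot: [0.917, 0.399, -0.0, -0.0]
force: [0.1, 0.1, -1.5]
finger_gap: 0.176
gripper_force: 78.3
```

Run:
```python
from h import *
m=cams.camera_model('wrist');print(sensors.sense()['tcp_pos'],sensors.sense()['force'])
w=cams.snapshot('wrist')[:,:,::-1];cv2.imwrite('pics/w4.png',w);np.save('w4.npy',m,allow_pickle=True)
b=cv2.resize(w[100:250,190:390],(800,600),interpolation=cv2.INTER_CUBIC);cv2.imwrite('pics/c4.png',b)
```

```text
[0.47416111 0.05380482 0.29929746] [ 0.1491929   0.05435475 -1.51260488]
```

View pics/c4.png

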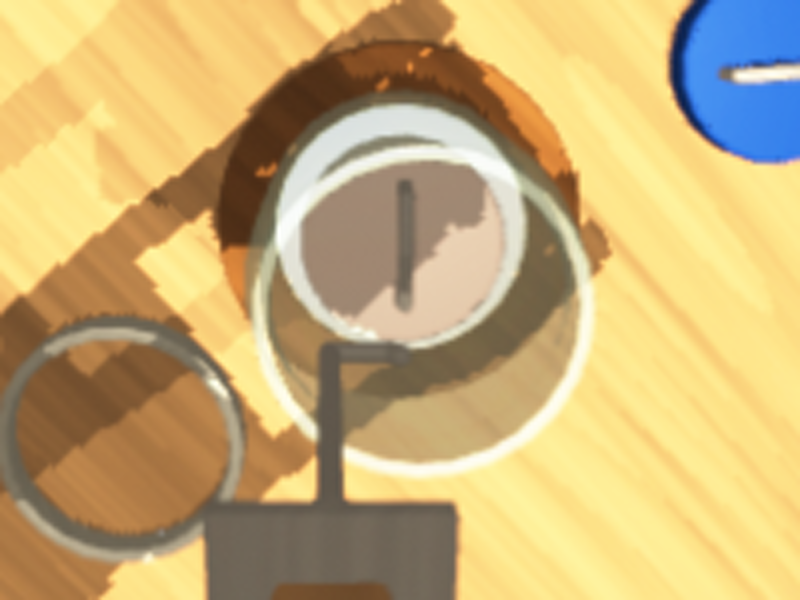

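Rod bottom is at crop (327,352), toe tip at (405,352), the loop from (404,185) to (402,303), and the rim ellipse spans about x 255–592, y 147–475.

Run:
```python
from h import *
np.set_printoptions(precision=4,suppress=True)
m=np.load('w4.npy',allow_pickle=True).item()
L=lambda c:[((x+.5)/4-.5+190,(y+.5)/4-.5+100) for x,y in c]
ze=.2993-.1503
u=np.array([np.cos(np.radians(-43)),np.sin(np.radians(-43))]);v=np.array([-u[1],u[0]]);A=np.array([.4742,.0538])
def sh(n,c,z):
    p=onz('wrist',L(c),z,m)[:,:2];print(n,p.tolist(),'rel along/perp mm',(1000*np.c_[(p-A)@u,(p-A)@v]).round(1).tolist());return p
sh('rod',[(327,352)],ze+.0025);sh('tip',[(405,352)],ze+.004)
p=sh('loop',[(404,185),(402,303)],.050);d=p[1]-p[0];print(np.degrees(np.arctan2(d[1],d[0])))
sh('loopc',[(403,244)],.053)
p=sh('rim',[(255,320),(592,310),(415,150),(425,473),(305,215),(540,420)],.132)
B=np.c_[2*p,np.ones(len(p))];s=np.linalg.lstsq(B,(p**2).sum(1),rcond=None)[0];print(s[:2],np.sqrt(s[2]+s[:2]@s[:2]))
q=s[:2]-A;print(q@u*1e3,q@v*1e3)
```

```text
rod [[0.4746404279414317, 0.05349386094200332]] rel along/perp mm [[0.5, 0.1]]
tip [[0.4881532045002181, 0.041528360045030036]] rel along/perp mm [[18.6, 0.5]]
loop [[0.5074292099356791, 0.05504799943993373], [0.48208395864699516, 0.02802649264953297]] rel along/perp mm [[23.5, 23.6], [23.3, -13.5]]
-133.16659295844022
loopc [[0.4951540910052341, 0.0422254905843653]] rel along/perp mm [[23.2, 5.8]]
rim [[0.4633539930166569, 0.0675218995755455], [0.5265109072672796, 0.012633501041029588], [0.520453285321222, 0.07192957391683416], [0.4671066102839627, 0.008758667192043879], [0.490340453330834, 0.07821492107741199], [0.4981572772166704, -0.0005207277285163986]] rel along/perp mm [[-17.3, 2.6], [66.3, 5.6], [21.5, 44.8], [25.5, -37.8], [-4.8, 28.9], [54.6, -23.4]]
[0.4946 0.0393] 0.04093644026193966
24.80950257384028 3.3409559180208372
```

Emit:
move_arm:
  targets:
    - {"dx":0.05,"dy":0.08,"dz":0,"rx":0,"ry":0,"rz":0}
    - {"dx":0,"dy":0,"dz":-0.52,"rx":0,"ry":0,"rz":0}
    - {"dx":0,"dy":0,"dz":-0.52,"rx":0,"ry":0,"rz":0}
    - {"dx":0,"dy":0,"dz":-0.52,"rx":0,"ry":0,"rz":0}
    - {"dx":0,"dy":0,"dz":-0.52,"rx":0,"ry":0,"rz":0}
    - {"dx":0,"dy":0,"dz":-0.52,"rx":0,"ry":0,"rz":0}
    - {"dx":0,"dy":0,"dz":-0.52,"rx":0,"ry":0,"rz":0}
    - {"dx":0,"dy":0,"dz":0,"rx":0,"ry":0,"rz":0}
    - {"dx":0,"dy":0,"dz":0,"rx":0,"ry":0,"rz":0}
    - {"dx":0,"dy":0,"dz":0,"rx":0,"ry":0,"rz":0}

```text
t: 17.9
tcp_pos: [0.4759, 0.0557, 0.2218]
tool_rot: [0.917, 0.399, 0.001, 0.0]
force: [0.7, -0.1, -1.5]
finger_gap: 0.176
gripper_force: 78.3
```

Run:
```python
from h import *
m=cams.camera_model('wrist');print(sensors.sense()['tcp_pos'],sensors.sense()['force'])
w=cams.snapshot('wrist')[:,:,::-1];cv2.imwrite('pics/w5.png',w);np.save('w5.npy',m,allow_pickle=True)
b=cv2.resize(w[130:250,205:365],(800,600),interpolation=cv2.INTER_CUBIC);cv2.imwrite('pics/c5.png',b)
```

```text
[0.47587446 0.05573881 0.22183362] [ 0.72222583 -0.1355151  -1.54366028]
```

View pics/c5.png

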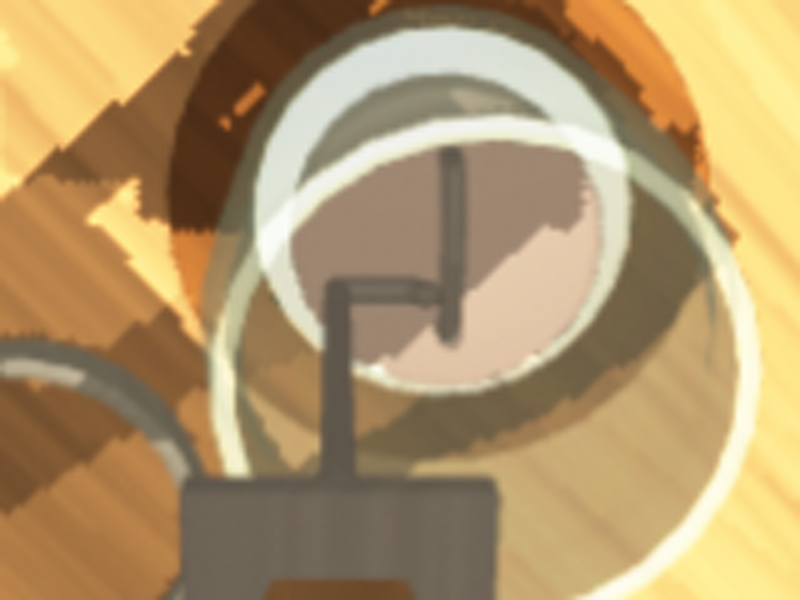

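Rod bottom is at crop (338,290), the tip at (438,292), and the loop runs from (453,155) to (450,338).

Run:
```python
from h import *
np.set_printoptions(precision=4,suppress=True)
m=np.load('w5.npy',allow_pickle=True).item()
L=lambda c:[((x+.5)/5-.5+205,(y+.5)/5-.5+130) for x,y in c]
ze=.2218-.1503
u=np.array([np.cos(np.radians(-43)),np.sin(np.radians(-43))]);v=np.array([-u[1],u[0]]);A=np.array([.4759,.0557])
def sh(n,c,z):
    p=onz('wrist',L(c),z,m)[:,:2];print(n,'rel along/perp mm',(1000*np.c_[(p-A)@u,(p-A)@v]).round(1).tolist());return p
sh('rod',[(338,290)],ze+.0025);sh('tip',[(438,291)],ze+.004)
for z in(.047,.050):
  p=sh('loop',[(453,155),(450,338)],z);d=p[1]-p[0];print(np.degrees(np.arctan2(d[1],d[0])),np.linalg.norm(d))
sh('weight underside? top edge L/R',[(290,235),(608,235)],.038)
```

```text
rod rel along/perp mm [[1.5, 0.3]]
tip rel along/perp mm [[20.0, 0.5]]
loop rel along/perp mm [[24.3, 20.5], [24.4, -17.8]]
-132.7967762911636 0.03824026717580025
loop rel along/perp mm [[24.1, 21.1], [24.2, -16.8]]
-132.7967762911636 0.03787872371413937
weight underside? top edge L/R rel along/perp mm [[-8.5, 1.7], [57.8, 2.0]]
```

Emit:
move_arm:
  targets:
    - {"dx":-0.02,"dy":0.1,"dz":0,"rx":0,"ry":0,"rz":0}
    - {"dx":0,"dy":0,"dz":-0.25,"rx":0,"ry":0,"rz":0}
    - {"dx":0,"dy":0,"dz":-0.25,"rx":0,"ry":0,"rz":0}
    - {"dx":0,"dy":0,"dz":-0.25,"rx":0,"ry":0,"rz":0}
    - {"dx":0,"dy":0,"dz":-0.25,"rx":0,"ry":0,"rz":0}
    - {"dx":0,"dy":0,"dz":-0.14,"rx":0,"ry":0,"rz":0}
    - {"dx":0,"dy":0,"dz":-0.06,"rx":0,"ry":0,"rz":0}
    - {"dx":0,"dy":0,"dz":-0.04,"rx":0,"ry":0,"rz":0}
    - {"dx":0,"dy":0,"dz":0,"rx":0,"ry":0,"rz":0}
    - {"dx":0,"dy":0,"dz":0,"rx":0,"ry":0,"rz":0}

```text
t: 19.2
tcp_pos: [0.475, 0.0583, 0.1905]
tool_rot: [0.917, 0.399, 0.0, 0.0]
force: [-0.1, -0.7, -2.4]
finger_gap: 0.173
gripper_force: 78.3
```

Emit:
move_arm:
  targets:
    - {"dx":0.08,"dy":-0.075,"dz":0,"rx":0,"ry":0,"rz":0}
    - {"dx":0.08,"dy":-0.075,"dz":0,"rx":0,"ry":0,"rz":0}
    - {"dx":0.08,"dy":-0.075,"dz":0,"rx":0,"ry":0,"rz":0}
    - {"dx":0.08,"dy":-0.075,"dz":0,"rx":0,"ry":0,"rz":0}
    - {"dx":0.08,"dy":-0.075,"dz":0,"rx":0,"ry":0,"rz":0}
    - {"dx":0.08,"dy":-0.075,"dz":0,"rx":0,"ry":0,"rz":0}
    - {"dx":0,"dy":0,"dz":0,"rx":0,"ry":0,"rz":0}
    - {"dx":0,"dy":0,"dz":0,"rx":0,"ry":0,"rz":0}
    - {"dx":0,"dy":0,"dz":0,"rx":0,"ry":0,"rz":0}
    - {"dx":0,"dy":0,"dz":0,"rx":0,"ry":0,"rz":0}

```text
t: 20.45
tcp_pos: [0.4868, 0.0471, 0.1903]
tool_rot: [0.917, 0.399, -0.0, -0.0]
force: [-0.0, 0.6, -2.4]
finger_gap: 0.172
gripper_force: 78.3
```

Run:
```python
from h import *
m=cams.camera_model('wrist');print(sensors.sense()['tcp_pos'],sensors.sense()['force'])
w=cams.snapshot('wrist')[:,:,::-1];cv2.imwrite('pics/w6.png',w);np.save('w6.npy',m,allow_pickle=True)
b=cv2.resize(w[130:250,205:365],(800,600),interpolation=cv2.INTER_CUBIC);cv2.imwrite('pics/c6.png',b)
```

```text
[0.48684931 0.0470904  0.19032962] [-0.0448702   0.63823131 -2.4019212 ]
```

View pics/c6.png

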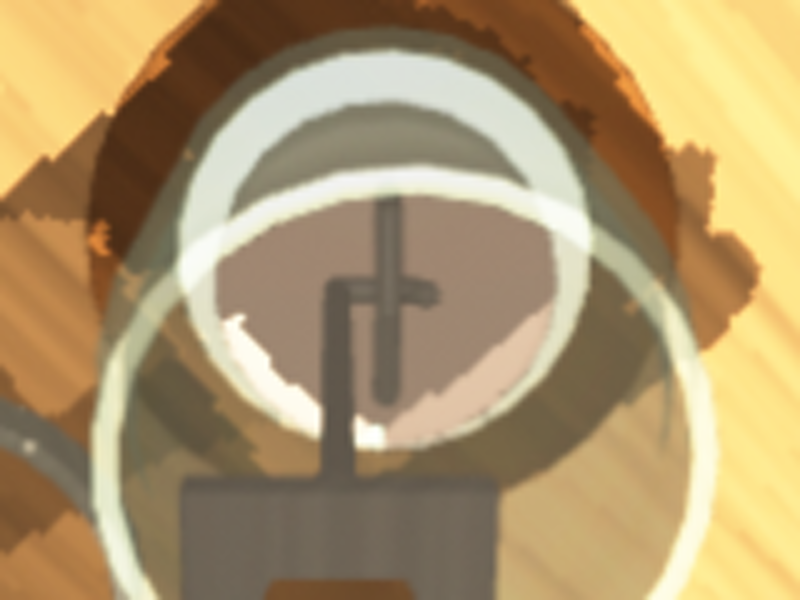

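The toe is through the loop, with the loop bar at crop x=388 between rod (338) and tip (438). I'll lift gently and check the load.

Emit:
move_arm:
  targets:
    - {"dx":0,"dy":0,"dz":0.08,"rx":0,"ry":0,"rz":0}
    - {"dx":0,"dy":0,"dz":0.05,"rx":0,"ry":0,"rz":0}
    - {"dx":0,"dy":0,"dz":0.05,"rx":0,"ry":0,"rz":0}
    - {"dx":0,"dy":0,"dz":0.05,"rx":0,"ry":0,"rz":0}
    - {"dx":0,"dy":0,"dz":0.05,"rx":0,"ry":0,"rz":0}
    - {"dx":0,"dy":0,"dz":0.05,"rx":0,"ry":0,"rz":0}
    - {"dx":0,"dy":0,"dz":0.08,"rx":0,"ry":0,"rz":0}
    - {"dx":0,"dy":0,"dz":0,"rx":0,"ry":0,"rz":0}
    - {"dx":0,"dy":0,"dz":0,"rx":0,"ry":0,"rz":0}
    - {"dx":0,"dy":0,"dz":0,"rx":0,"ry":0,"rz":0}

```text
t: 21.75
tcp_pos: [0.4869, 0.047, 0.2005]
tool_rot: [0.917, 0.399, -0.0, -0.0]
force: [-1.0, 0.1, -5.1]
finger_gap: 0.179
gripper_force: 78.1
```

Emit:
move_arm:
  targets:
    - {"dx":-0.03,"dy":-0.03,"dz":0.2,"rx":0,"ry":0,"rz":0}
    - {"dx":-0.03,"dy":-0.03,"dz":0.3,"rx":0,"ry":0,"rz":0}
    - {"dx":0,"dy":0,"dz":0.4,"rx":0,"ry":0,"rz":0}
    - {"dx":0,"dy":0,"dz":0.4,"rx":0,"ry":0,"rz":0}
    - {"dx":0,"dy":0,"dz":0.4,"rx":0,"ry":0,"rz":0}
    - {"dx":0,"dy":0,"dz":0.3,"rx":0,"ry":0,"rz":0}
    - {"dx":0,"dy":0,"dz":0.2,"rx":0,"ry":0,"rz":0}
    - {"dx":0,"dy":0,"dz":0,"rx":0,"ry":0,"rz":0}
    - {"dx":0,"dy":0,"dz":0,"rx":0,"ry":0,"rz":0}
    - {"dx":0,"dy":0,"dz":0,"rx":0,"ry":0,"rz":0}

```text
t: 23.0
tcp_pos: [0.4851, 0.0455, 0.2552]
tool_rot: [0.917, 0.399, -0.0, -0.0]
force: [0.2, 0.0, -4.2]
finger_gap: 0.179
gripper_force: 78.0
```

Run:
```python
from h import *
m=cams.camera_model('wrist');print(sensors.sense()['tcp_pos'],sensors.sense()['force'])
w=cams.snapshot('wrist')[:,:,::-1];cv2.imwrite('pics/w7.png',w);np.save('w7.npy',m,allow_pickle=True)
b=cv2.resize(w[120:270,190:390],(800,600),interpolation=cv2.INTER_CUBIC);cv2.imwrite('pics/c7.png',b)
```

```text
[0.48511925 0.04554824 0.25516104] [ 0.15533456  0.01234397 -4.15869487]
```

View pics/c7.png

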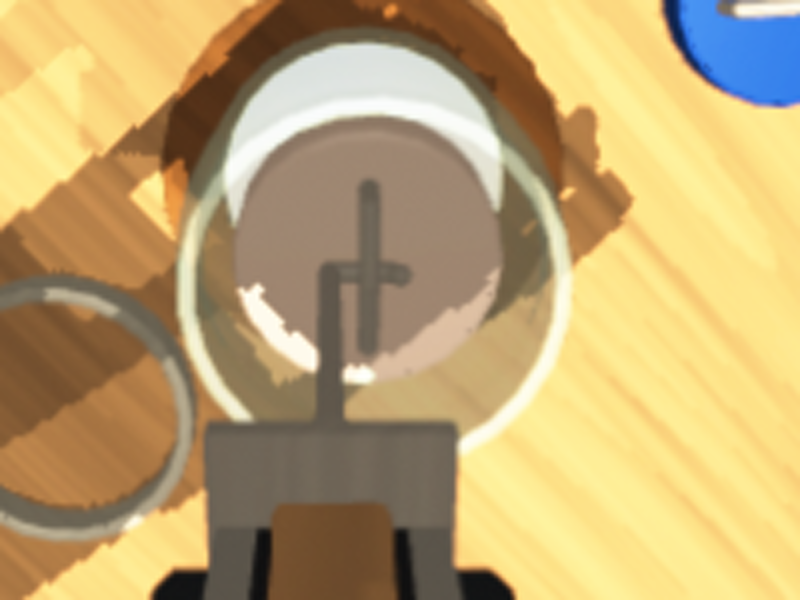

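The weight hangs level on the hook. Its top disc spans crop x 235–502, y 115–383; the rim's outer edge spans x 180–572, with its top at y=97.

Run:
```python
from h import *
m=np.load('w7.npy',allow_pickle=True).item()
L=lambda c:[((x+.5)/4-.5+190,(y+.5)/4-.5+120) for x,y in c]
u=np.array([np.cos(np.radians(-43)),np.sin(np.radians(-43))]);v=np.array([-u[1],u[0]]);A=np.array([.4851,.0455])
def c(n,pts,z):
    p=onz('wrist',L(pts),z,m)[:,:2];B=np.c_[2*p,np.ones(len(p))];s=np.linalg.lstsq(B,(p**2).sum(1),rcond=None)[0]
    print(n,s[:2],np.sqrt(s[2]+s[:2]@s[:2]),'along/perp mm',(s[:2]-A)@u*1e3,(s[:2]-A)@v*1e3)
c('weight',[(235,240),(502,240),(368,115),(365,383),(276,154),(470,345)],.098)
c('rim',[(179,285),(573,285),(372,97),(500,137),(245,137),(480,448)],.132)
for x,y in [(114,197),(174,197),(143,167),(143,227)]:pass
print(np.degrees(sensors.sense()['q']))
```

```text
weight [0.49413932 0.03953656] 0.03292405423645248 along/perp mm 10.677993699864453 1.8034155295626593
rim [0.49472917 0.039698  ] 0.042816224005219075 along/perp mm 10.999289140560409 2.323762330660984
[-7.80604849e+00  1.78261357e+01  9.96741435e+01  1.16508165e-04
  6.25520664e+01  3.51252112e+01]
```

Emit:
move_arm:
  targets:
    - {"dx":0,"dy":0,"dz":0.2,"rx":0,"ry":0,"rz":0}
    - {"dx":0,"dy":0,"dz":0.35,"rx":0,"ry":0,"rz":0}
    - {"dx":0,"dy":0,"dz":0.4,"rx":0,"ry":0,"rz":0}
    - {"dx":0,"dy":0,"dz":0.4,"rx":0,"ry":0,"rz":0}
    - {"dx":0,"dy":0,"dz":0.4,"rx":0,"ry":0,"rz":0}
    - {"dx":0,"dy":0,"dz":0.4,"rx":0,"ry":0,"rz":0}
    - {"dx":0,"dy":0,"dz":0.4,"rx":0,"ry":0,"rz":0}
    - {"dx":0,"dy":0,"dz":0.4,"rx":0,"ry":0,"rz":0}
    - {"dx":0,"dy":0,"dz":0.35,"rx":0,"ry":0,"rz":0}
    - {"dx":0,"dy":0,"dz":0.2,"rx":0,"ry":0,"rz":0}

```text
t: 24.3
tcp_pos: [0.4856, 0.0455, 0.3437]
tool_rot: [0.917, 0.399, 0.0, 0.0]
force: [-0.0, -0.2, -4.7]
finger_gap: 0.178
gripper_force: 78.0
```

Emit:
move_arm:
  targets:
    - {"dx":0.04,"dy":0.2,"dz":0,"rx":0,"ry":0,"rz":0}
    - {"dx":0.08,"dy":0.35,"dz":0,"rx":0,"ry":0,"rz":0}
    - {"dx":0.12,"dy":0.5,"dz":0,"rx":0,"ry":0,"rz":0}
    - {"dx":0.12,"dy":0.5,"dz":0,"rx":0,"ry":0,"rz":0}
    - {"dx":0.12,"dy":0.5,"dz":0,"rx":0,"ry":0,"rz":0}
    - {"dx":0.12,"dy":0.5,"dz":0,"rx":0,"ry":0,"rz":0}
    - {"dx":0.12,"dy":0.5,"dz":0,"rx":0,"ry":0,"rz":0}
    - {"dx":0.12,"dy":0.5,"dz":0,"rx":0,"ry":0,"rz":0}
    - {"dx":0.12,"dy":0.5,"dz":0,"rx":0,"ry":0,"rz":0}
    - {"dx":0.12,"dy":0.5,"dz":0,"rx":0,"ry":0,"rz":0}

```text
t: 25.55
tcp_pos: [0.5126, 0.1601, 0.343]
tool_rot: [0.917, 0.399, 0.0, 0.0]
force: [0.3, 0.2, -5.5]
finger_gap: 0.173
gripper_force: 78.1
```

Emit:
move_arm:
  targets:
    - {"dx":0.1,"dy":0.5,"dz":-0.1,"rx":0,"ry":0,"rz":0}
    - {"dx":0.1,"dy":0.5,"dz":-0.2,"rx":0,"ry":0,"rz":0}
    - {"dx":0.1,"dy":0.5,"dz":-0.4,"rx":0,"ry":0,"rz":0}
    - {"dx":0.1,"dy":0.5,"dz":-0.4,"rx":0,"ry":0,"rz":0}
    - {"dx":0.1,"dy":0.5,"dz":-0.4,"rx":0,"ry":0,"rz":0}
    - {"dx":0.08,"dy":0.4,"dz":-0.4,"rx":0,"ry":0,"rz":0}
    - {"dx":0.08,"dy":0.35,"dz":-0.4,"rx":0,"ry":0,"rz":0}
    - {"dx":0.08,"dy":0.3,"dz":-0.4,"rx":0,"ry":0,"rz":0}
    - {"dx":0.04,"dy":0.2,"dz":-0.4,"rx":0,"ry":0,"rz":0}
    - {"dx":0,"dy":0,"dz":-0.4,"rx":0,"ry":0,"rz":0}

```text
t: 26.8
tcp_pos: [0.532, 0.2533, 0.2549]
tool_rot: [0.917, 0.399, 0.0, 0.0]
force: [-0.3, 0.4, -4.2]
finger_gap: 0.176
gripper_force: 78.0
```

Emit:
move_arm:
  targets:
    - {"dx":0,"dy":0,"dz":-0.4,"rx":0,"ry":0,"rz":0}
    - {"dx":0,"dy":0,"dz":-0.4,"rx":0,"ry":0,"rz":0}
    - {"dx":0,"dy":0,"dz":-0.4,"rx":0,"ry":0,"rz":0}
    - {"dx":0,"dy":0,"dz":-0.3,"rx":0,"ry":0,"rz":0}
    - {"dx":0,"dy":0,"dz":-0.3,"rx":0,"ry":0,"rz":0}
    - {"dx":0,"dy":0,"dz":0,"rx":0,"ry":0,"rz":0}
    - {"dx":0,"dy":0,"dz":0,"rx":0,"ry":0,"rz":0}
    - {"dx":0,"dy":0,"dz":0,"rx":0,"ry":0,"rz":0}
    - {"dx":0,"dy":0,"dz":0,"rx":0,"ry":0,"rz":0}
    - {"dx":0,"dy":0,"dz":0,"rx":0,"ry":0,"rz":0}

```text
t: 28.05
tcp_pos: [0.532, 0.253, 0.2107]
tool_rot: [0.917, 0.399, 0.0, 0.0]
force: [0.7, 0.0, -5.2]
finger_gap: 0.174
gripper_force: 78.0
```

Run:
```python
from h import *
m=cams.camera_model('wrist');print(sensors.sense()['tcp_pos'],sensors.sense()['force'])
w=cams.snapshot('wrist')[:,:,::-1];cv2.imwrite('pics/w8.png',w);np.save('w8.npy',m,allow_pickle=True)
b=cv2.resize(w[80:280,150:400],(750,600),interpolation=cv2.INTER_CUBIC);cv2.imwrite('pics/c8.png',b)
```

```text
[0.5319546  0.25304022 0.21072721] [ 0.69615163  0.02947375 -5.23414831]
```

View pics/c8.png

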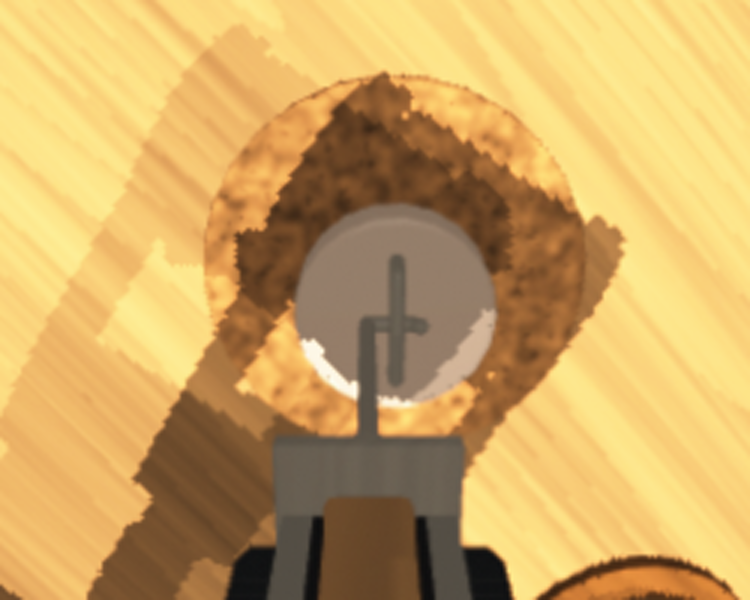

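The weight hangs centred above the cork board (disc centre at crop (396,305), board centre near (395,265)). I'm lowering it.

Emit:
move_arm:
  targets:
    - {"dx":0,"dy":0,"dz":-0.2,"rx":0,"ry":0,"rz":0}
    - {"dx":0,"dy":0,"dz":-0.2,"rx":0,"ry":0,"rz":0}
    - {"dx":0,"dy":0,"dz":-0.2,"rx":0,"ry":0,"rz":0}
    - {"dx":0,"dy":0,"dz":-0.04,"rx":0,"ry":0,"rz":0}
    - {"dx":0,"dy":0,"dz":-0.04,"rx":0,"ry":0,"rz":0}
    - {"dx":0,"dy":0,"dz":-0.02,"rx":0,"ry":0,"rz":0}
    - {"dx":0,"dy":0,"dz":-0.02,"rx":0,"ry":0,"rz":0}
    - {"dx":0,"dy":0,"dz":0,"rx":0,"ry":0,"rz":0}
    - {"dx":0,"dy":0,"dz":0,"rx":0,"ry":0,"rz":0}
    - {"dx":0,"dy":0,"dz":0,"rx":0,"ry":0,"rz":0}

```text
t: 29.35
tcp_pos: [0.5321, 0.2531, 0.1927]
tool_rot: [0.917, 0.399, 0.0, 0.0]
force: [0.5, 0.1, -4.5]
finger_gap: 0.178
gripper_force: 78.0
```

Emit:
move_arm:
  targets:
    - {"dx":0,"dy":0,"dz":-0.02,"rx":0,"ry":0,"rz":0}
    - {"dx":0,"dy":0,"dz":-0.02,"rx":0,"ry":0,"rz":0}
    - {"dx":0,"dy":0,"dz":-0.02,"rx":0,"ry":0,"rz":0}
    - {"dx":0,"dy":0,"dz":-0.02,"rx":0,"ry":0,"rz":0}
    - {"dx":0,"dy":0,"dz":-0.02,"rx":0,"ry":0,"rz":0}
    - {"dx":0,"dy":0,"dz":-0.02,"rx":0,"ry":0,"rz":0}
    - {"dx":0,"dy":0,"dz":0,"rx":0,"ry":0,"rz":0}
    - {"dx":0,"dy":0,"dz":0,"rx":0,"ry":0,"rz":0}
    - {"dx":0,"dy":0,"dz":0,"rx":0,"ry":0,"rz":0}
    - {"dx":0,"dy":0,"dz":0,"rx":0,"ry":0,"rz":0}

```text
t: 30.6
tcp_pos: [0.5319, 0.253, 0.1896]
tool_rot: [0.917, 0.399, 0.0, 0.0]
force: [0.6, 0.5, -2.0]
finger_gap: 0.177
gripper_force: 78.2
```

Emit:
move_arm:
  targets:
    - {"dx":0,"dy":0,"dz":-0.04,"rx":0,"ry":0,"rz":0}
    - {"dx":0,"dy":0,"dz":-0.04,"rx":0,"ry":0,"rz":0}
    - {"dx":0,"dy":0,"dz":-0.04,"rx":0,"ry":0,"rz":0}
    - {"dx":0,"dy":0,"dz":-0.016,"rx":0,"ry":0,"rz":0}
    - {"dx":0,"dy":0,"dz":0,"rx":0,"ry":0,"rz":0}
    - {"dx":0,"dy":0,"dz":0,"rx":0,"ry":0,"rz":0}
    - {"dx":0,"dy":0,"dz":0,"rx":0,"ry":0,"rz":0}
    - {"dx":0,"dy":0,"dz":0,"rx":0,"ry":0,"rz":0}
    - {"dx":0,"dy":0,"dz":0,"rx":0,"ry":0,"rz":0}
    - {"dx":0,"dy":0,"dz":0,"rx":0,"ry":0,"rz":0}

```text
t: 31.85
tcp_pos: [0.5319, 0.253, 0.1862]
tool_rot: [0.917, 0.399, 0.0, 0.0]
force: [-0.2, 0.0, -2.1]
finger_gap: 0.176
gripper_force: 78.2
```

Emit:
move_arm:
  targets:
    - {"dx":-0.08,"dy":0.075,"dz":0,"rx":0,"ry":0,"rz":0}
    - {"dx":-0.08,"dy":0.075,"dz":0,"rx":0,"ry":0,"rz":0}
    - {"dx":-0.08,"dy":0.075,"dz":0,"rx":0,"ry":0,"rz":0}
    - {"dx":-0.08,"dy":0.075,"dz":0,"rx":0,"ry":0,"rz":0}
    - {"dx":-0.08,"dy":0.075,"dz":0,"rx":0,"ry":0,"rz":0}
    - {"dx":-0.08,"dy":0.075,"dz":0,"rx":0,"ry":0,"rz":0}
    - {"dx":-0.08,"dy":0.075,"dz":0,"rx":0,"ry":0,"rz":0}
    - {"dx":-0.08,"dy":0.075,"dz":0,"rx":0,"ry":0,"rz":0}
    - {"dx":0,"dy":0,"dz":0,"rx":0,"ry":0,"rz":0}
    - {"dx":0,"dy":0,"dz":0,"rx":0,"ry":0,"rz":0}

```text
t: 33.1
tcp_pos: [0.516, 0.268, 0.1862]
tool_rot: [0.917, 0.399, 0.0, 0.0]
force: [0.2, -0.3, -1.4]
finger_gap: 0.181
gripper_force: 78.3
```

Emit:
move_arm:
  targets:
    - {"dx":0,"dy":0,"dz":0.5,"rx":0,"ry":0,"rz":0}
    - {"dx":0,"dy":0,"dz":1,"rx":0,"ry":0,"rz":0}
    - {"dx":0,"dy":0,"dz":1,"rx":0,"ry":0,"rz":0}
    - {"dx":0,"dy":0,"dz":1,"rx":0,"ry":0,"rz":0}
    - {"dx":0,"dy":0,"dz":1,"rx":0,"ry":0,"rz":0}
    - {"dx":0,"dy":-0.5,"dz":1,"rx":0,"ry":0,"rz":0}
    - {"dx":0,"dy":-1,"dz":1,"rx":0,"ry":0,"rz":0}
    - {"dx":0,"dy":-1,"dz":0.2,"rx":0,"ry":0,"rz":0}
    - {"dx":0,"dy":-1,"dz":0,"rx":0,"ry":0,"rz":0}
    - {"dx":0,"dy":-1,"dz":0,"rx":0,"ry":0,"rz":0}

```text
t: 34.35
tcp_pos: [0.5158, 0.1547, 0.3549]
tool_rot: [0.917, 0.399, 0.001, 0.0]
force: [0.2, -0.0, -1.6]
finger_gap: 0.173
gripper_force: 78.5
```

Emit:
move_arm:
  targets:
    - {"dx":-0.1,"dy":-1,"dz":0,"rx":0,"ry":0,"rz":0.313}
    - {"dx":-0.1,"dy":-1,"dz":0,"rx":0,"ry":0,"rz":0.313}
    - {"dx":-0.1,"dy":-1,"dz":0,"rx":0,"ry":0,"rz":0.313}
    - {"dx":-0.1,"dy":-1,"dz":0,"rx":0,"ry":0,"rz":0.313}
    - {"dx":-0.1,"dy":-1,"dz":0,"rx":0,"ry":0,"rz":0.313}
    - {"dx":-0.1,"dy":-1,"dz":0,"rx":0,"ry":0,"rz":0}
    - {"dx":-0.1,"dy":-1,"dz":0,"rx":0,"ry":0,"rz":0}
    - {"dx":-0.1,"dy":-1,"dz":0,"rx":0,"ry":0,"rz":0}
    - {"dx":-0.06,"dy":-1,"dz":0,"rx":0,"ry":0,"rz":0}
    - {"dx":0,"dy":-1,"dz":0,"rx":0,"ry":0,"rz":0}

```text
t: 35.6
tcp_pos: [0.4942, -0.0953, 0.3547]
tool_rot: [0.682, 0.731, 0.0, 0.001]
force: [0.7, -0.5, -1.5]
finger_gap: 0.175
gripper_force: 78.4
```

Emit:
move_arm:
  targets:
    - {"dx":0,"dy":-1,"dz":0,"rx":0,"ry":0,"rz":0}
    - {"dx":0,"dy":-1,"dz":0,"rx":0,"ry":0,"rz":0}
    - {"dx":0,"dy":-1,"dz":0,"rx":0,"ry":0,"rz":0}
    - {"dx":0,"dy":-1,"dz":0,"rx":0,"ry":0,"rz":0}
    - {"dx":0,"dy":-1,"dz":0,"rx":0,"ry":0,"rz":0}
    - {"dx":0,"dy":-0.44,"dz":0,"rx":0,"ry":0,"rz":0}
    - {"dx":0,"dy":0,"dz":0,"rx":0,"ry":0,"rz":0}
    - {"dx":0,"dy":0,"dz":0,"rx":0,"ry":0,"rz":0}
    - {"dx":0,"dy":0,"dz":0,"rx":0,"ry":0,"rz":0}
    - {"dx":0,"dy":0,"dz":0,"rx":0,"ry":0,"rz":0}

```text
t: 36.85
tcp_pos: [0.4945, -0.2298, 0.3537]
tool_rot: [0.682, 0.732, 0.0, -0.0]
force: [0.6, -1.4, -1.8]
finger_gap: 0.175
gripper_force: 78.4
```

Emit:
move_arm:
  targets:
    - {"dx":0,"dy":-0.05,"dz":0,"rx":0,"ry":0,"rz":0}
    - {"dx":0,"dy":0,"dz":-0.4,"rx":0,"ry":0,"rz":0}
    - {"dx":0,"dy":0,"dz":-0.4,"rx":0,"ry":0,"rz":0}
    - {"dx":0,"dy":0,"dz":-0.2,"rx":0,"ry":0,"rz":0}
    - {"dx":0,"dy":0,"dz":-0.1,"rx":0,"ry":0,"rz":0}
    - {"dx":0,"dy":0,"dz":-0.1,"rx":0,"ry":0,"rz":0}
    - {"dx":0,"dy":0,"dz":-0.1,"rx":0,"ry":0,"rz":0}
    - {"dx":0,"dy":0,"dz":0,"rx":0,"ry":0,"rz":0}
    - {"dx":0,"dy":0,"dz":0,"rx":0,"ry":0,"rz":0}
    - {"dx":0,"dy":0,"dz":0,"rx":0,"ry":0,"rz":0}

```text
t: 38.1
tcp_pos: [0.4945, -0.2318, 0.3213]
tool_rot: [0.682, 0.731, 0.0, 0.0]
force: [-0.3, -0.6, -1.2]
finger_gap: 0.177
gripper_force: 78.4
```

Emit:
move_arm:
  targets:
    - {"dx":0,"dy":0,"dz":-0.3,"rx":0,"ry":0,"rz":0}
    - {"dx":0,"dy":0,"dz":-0.6,"rx":0,"ry":0,"rz":0}
    - {"dx":0,"dy":0,"dz":-0.6,"rx":0,"ry":0,"rz":0}
    - {"dx":0,"dy":0,"dz":-0.6,"rx":0,"ry":0,"rz":0}
    - {"dx":0,"dy":0,"dz":-0.6,"rx":0,"ry":0,"rz":0}
    - {"dx":0,"dy":0,"dz":-0.6,"rx":0,"ry":0,"rz":0}
    - {"dx":0,"dy":0,"dz":-0.4,"rx":0,"ry":0,"rz":0}
    - {"dx":0,"dy":0,"dz":-0.3,"rx":0,"ry":0,"rz":0}
    - {"dx":0,"dy":0,"dz":-0.3,"rx":0,"ry":0,"rz":0}
    - {"dx":0,"dy":0,"dz":-0.3,"rx":0,"ry":0,"rz":0}

```text
t: 39.35
tcp_pos: [0.4946, -0.2319, 0.206]
tool_rot: [0.682, 0.731, 0.0, 0.0]
force: [-0.5, -0.4, -1.0]
finger_gap: 0.173
gripper_force: 78.4
```

Emit:
move_arm:
  targets:
    - {"dx":0,"dy":0,"dz":-0.1,"rx":0,"ry":0,"rz":0}
    - {"dx":0,"dy":0,"dz":-0.1,"rx":0,"ry":0,"rz":0}
    - {"dx":0,"dy":0,"dz":-0.06,"rx":0,"ry":0,"rz":0}
    - {"dx":0,"dy":0,"dz":-0.04,"rx":0,"ry":0,"rz":0}
    - {"dx":0,"dy":0,"dz":0,"rx":0,"ry":0,"rz":0}
    - {"dx":0,"dy":0,"dz":0,"rx":0,"ry":0,"rz":0}
    - {"dx":0,"dy":0,"dz":0,"rx":0,"ry":0,"rz":0}
    - {"dx":0,"dy":0,"dz":0,"rx":0,"ry":0,"rz":0}
    - {"dx":0,"dy":0,"dz":0,"rx":0,"ry":0,"rz":0}
    - {"dx":0,"dy":0,"dz":0,"rx":0,"ry":0,"rz":0}

```text
t: 40.6
tcp_pos: [0.4944, -0.2317, 0.1987]
tool_rot: [0.682, 0.731, -0.0, -0.0]
force: [0.0, 0.1, -1.1]
finger_gap: 0.179
gripper_force: 78.4
```

Now the last few millimetres to contact.

Emit:
move_arm:
  targets:
    - {"dx":0,"dy":0,"dz":-0.06,"rx":0,"ry":0,"rz":0}
    - {"dx":0,"dy":0,"dz":-0.06,"rx":0,"ry":0,"rz":0}
    - {"dx":0,"dy":0,"dz":-0.04,"rx":0,"ry":0,"rz":0}
    - {"dx":0,"dy":0,"dz":-0.02,"rx":0,"ry":0,"rz":0}
    - {"dx":0,"dy":0,"dz":0,"rx":0,"ry":0,"rz":0}
    - {"dx":0,"dy":0,"dz":0,"rx":0,"ry":0,"rz":0}
    - {"dx":0,"dy":0,"dz":0,"rx":0,"ry":0,"rz":0}
    - {"dx":0,"dy":0,"dz":0,"rx":0,"ry":0,"rz":0}
    - {"dx":0,"dy":0,"dz":0,"rx":0,"ry":0,"rz":0}
    - {"dx":0,"dy":0,"dz":0,"rx":0,"ry":0,"rz":0}

```text
t: 41.85
tcp_pos: [0.4943, -0.2317, 0.1944]
tool_rot: [0.682, 0.732, -0.0, -0.0]
force: [-2.5, 1.9, 4.6]
finger_gap: 0.177
gripper_force: 79.2
```

Emit:
move_arm:
  targets:
    - {"dx":0,"dy":0,"dz":0,"rx":0,"ry":0,"rz":0}
    - {"dx":0,"dy":0,"dz":0,"rx":0,"ry":0,"rz":0}
    - {"dx":0,"dy":0,"dz":0,"rx":0,"ry":0,"rz":0}
    - {"dx":0,"dy":0,"dz":0,"rx":0,"ry":0,"rz":0}
    - {"dx":0,"dy":0,"dz":0,"rx":0,"ry":0,"rz":0}
    - {"dx":0,"dy":0,"dz":0,"rx":0,"ry":0,"rz":0}
    - {"dx":0,"dy":0,"dz":0,"rx":0,"ry":0,"rz":0}
    - {"dx":0,"dy":0,"dz":0,"rx":0,"ry":0,"rz":0}
    - {"dx":0,"dy":0,"dz":0,"rx":0,"ry":0,"rz":0}
    - {"dx":0,"dy":0,"dz":0,"rx":0,"ry":0,"rz":0}
  claw: 60

```text
t: 43.1
tcp_pos: [0.4944, -0.2317, 0.1942]
tool_rot: [0.682, 0.731, 0.0, 0.0]
force: [0.3, 0.2, 0.2]
finger_gap: 0.599
gripper_force: 0.0
```

Emit:
move_arm:
  targets:
    - {"dx":0,"dy":0,"dz":0.4,"rx":0,"ry":0,"rz":0}
    - {"dx":0,"dy":0,"dz":0.6,"rx":0,"ry":0,"rz":0}
    - {"dx":0,"dy":0,"dz":0.8,"rx":0,"ry":0,"rz":0}
    - {"dx":0,"dy":0,"dz":0.8,"rx":0,"ry":0,"rz":0}
    - {"dx":0,"dy":0,"dz":0.8,"rx":0,"ry":0,"rz":0}
    - {"dx":0,"dy":0,"dz":0.8,"rx":0,"ry":0,"rz":0}
    - {"dx":0,"dy":0,"dz":0.8,"rx":0,"ry":0,"rz":0}
    - {"dx":0,"dy":0,"dz":0.5,"rx":0,"ry":0,"rz":0}
    - {"dx":0,"dy":0,"dz":0,"rx":0,"ry":0,"rz":0}
    - {"dx":0,"dy":0,"dz":0,"rx":0,"ry":0,"rz":0}

```text
t: 44.35
tcp_pos: [0.494, -0.2314, 0.3311]
tool_rot: [0.682, 0.731, -0.0, -0.001]
force: [0.0, 0.2, -0.2]
finger_gap: 0.598
gripper_force: 0.0
```

Run:
```python
from h import *
m=cams.camera_model('wrist');s=sensors.sense();print(s['tcp_pos'],s['force'])
w=cams.snapshot('wrist')[:,:,::-1];cv2.imwrite('pics/w9.png',w)
t=cams.snapshot('top')[:,:,::-1];cv2.imwrite('pics/t9.png',t)
hsv=cv2.cvtColor(w,cv2.COLOR_BGR2HSV)
def blobs(n,im,mask,z,mn=60):
    k,_,st,c=cv2.connectedComponentsWithStats(mask.astype(np.uint8))
    for i in range(1,k):
        if st[i,4]>mn: print(n,st[i].tolist(),onz(n,[c[i]],z)[0][:2].round(4))
# flange: grey low-sat in the wrist picture around the expected pixel
mk=(hsv[...,1]<45)&(hsv[...,2]>60)&(hsv[...,2]<210);r=np.zeros_like(mk);r[130:240,220:330]=1
blobs('wrist',w,mk&r,.181)
h2=cv2.cvtColor(t,cv2.COLOR_BGR2HSV);mk=(h2[...,1]<70)&(h2[...,2]>90);r=np.zeros_like(mk);r[160:235,105:180]=1
blobs('top',t,mk&r,.034)
```

```text
[ 0.49402713 -0.23145     0.33111575] [ 0.01070763  0.17317247 -0.17848076]
top [128, 184, 29, 28, 631] [0.5361 0.2454]
```

Run:
```python
from h import *
w=cv2.imread('pics/w9.png');a=cv2.imread('pics/w1.png')
for n,i in(('new',w),('old',a)):
    h=cv2.cvtColor(i,cv2.COLOR_BGR2HSV)
    print(n,h[183,262].tolist(),h[175,275].tolist())
    mk=(abs(i.astype(int).max(2)-i.astype(int).min(2))<30)&(i.max(2)>60)&(i.max(2)<190);r=np.zeros_like(mk);r[140:225,225:330]=1
    k,_,st,c=cv2.connectedComponentsWithStats((mk&r).astype(np.uint8))
    for j in range(1,k):
        if st[j,4]>60:print(st[j].tolist(),c[j])
m=cams.camera_model('wrist')
print(onz('wrist',[(275,183)],.181,m))
t=cv2.imread('pics/t9.png');o=cv2.imread('pics/top0.png')
for n,(x,y,W,H) in dict(beet=(285,105,45,50),squash=(160,90,50,50),band=(200,250,55,50),hookstand=(325,170,60,70)).items():
    print(n,cv2.absdiff(t[y:y+H,x:x+W],o[y:y+H,x:x+W]).mean().round(1))
```

```text
new [17, 53, 111] [18, 53, 111]
[255, 168, 38, 37, 745] [273.0885906  182.07785235]
old [18, 55, 112] [16, 55, 111]
[255, 165, 40, 36, 753] [273.84594954 179.13280212]
[[ 0.49768562 -0.22859519  0.181     ]]
beet 15.9
squash 15.6
band 26.4
hookstand 26.5
```

The flange sits level at the same place and size as before, the weight is flat on the board, and the gripper is clear of everything. Handing in.

```bash
python3 -c "
from station import order,sensors
print(order.sign_off(),sensors.sense()['t'])"
```

```text
the job is handed in; nothing more can be done
the job is handed in; nothing more can be done
```

The weight is on the cork board about 5 mm off centre and, as last seen on the hook, loop up; the hook is back in its stand's slot, and the job was handed in at about 44 s. I viewed 12 pictures, over the limit of 10, so the final state was checked by script measurements only, and those could not confirm that the other jars and the band stayed put.

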